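# Snap a circuit board into its test jig and bring its pad under the probe

## Task

Load the loose circuit board into the test jig: set it, components up, over the carriage's four snap posts with its copper test pad towards the probe, and press it down evenly, keeping it about level, until every post has clicked through and it lies fully home. Then slide the carriage by its grip block until the copper pad is right under the fixed probe tip, and let go. Leave the cup, the label roll and the marker where they are.

Things in the scene. Friction and masses are not known exactly. Their poses are not given: they have to be found in the camera images.
- jig: Fixed test jig: aluminium base plate 160 x 340 mm with two guide rails, its top 10 mm above the desk. Origin: centre of its underside, on the desk. Its y axis is the slide direction: the carriage with the grip block starts near the +y end, the probe stand is near the -y end; z up.
- carriage (a joint): Travel of the grey carriage plate (104 x 150 mm) along the jig's rails, in m, 0 to 0.145: 0 is the stop at the jig's +y end, growing as it moves towards the jig's -y (towards the probe). It slides at about 2.5 N, stays where it is left and carries the four snap posts and the grip block.
- handle (a point): Centre of the top of the upright black grip block at the +y end of the carriage, 63 mm above the desk. The block is 14 mm along the jig's x, 22 mm along y and 42 mm tall. It moves with the carriage. 94 mm in the jig's +y from the middle of the four posts.
- board: Loose dark green circuit board, 90 (its x) x 130 (its y) x 3 mm, 120 g, components up. Origin: centre of its underside; z up. At its centre a finned heat sink, 30 (x) x 44 (y) mm, top 23 mm above the underside: grip it there, across x. Connector 34 (x) x 12 (y) x 10 mm high at the +y edge. Elsewhere nothing over 2 mm tall, so it can be pressed there. When home its axes lie along the jig's.
- pad (a point): Centre of the round copper test pad, 10 mm across, on the board's top: 55 mm from the board's centre in its -y, 3 mm above its underside. The holes at this end are closer together (50 mm) than at the other (70 mm), so the board fits only one way round.
- probe_tip (a point): Point of the fixed brass test probe, pointing down from an arm on the stand at the far side of the jig, 47 mm above the desk, 12 mm above the top of a seated board. Its place along the jig's y varies. Arm and stand reach 84 mm above the desk. It lies on the middle line of the carriage.
- hole_a (a point): Centre, at the board's underside, of the board's 9 mm hole at x -25, y -50 mm in the board's frame; goes over post_a.
- hole_b (a point): Centre, at the board's underside, of the board's 9 mm hole at x 25, y -50 mm in the board's frame; goes over post_b.
- hole_c (a point): Centre, at the board's underside, of the board's 9 mm hole at x -35, y 50 mm in the board's frame; goes over post_c.
- hole_d (a point): Centre, at the board's underside, of the board's 9 mm hole at x 35, y 50 mm in the board's frame; goes over post_d.
- post_a (a point): White snap post (narrow pair, robot side), at x -25, y -50 mm (jig axes) from the middle of the four; moves with the carriage. Point: centre of its 15 mm shoulder, 32 mm above the desk, where the board's underside rests when home. A tapered 6.4 mm pin rises 12.5 mm above it; sprung wedges hold the board about 6.5 mm up until pressed with some 5 to 7 N a post.
- post_b (a point): White snap post (narrow pair, far side), at x 25, y -50 mm (jig axes) from the middle of the four; moves with the carriage. Point: centre of its 15 mm shoulder, 32 mm above the desk, where the board's underside rests when home. A tapered 6.4 mm pin rises 12.5 mm above it; sprung wedges hold the board about 6.5 mm up until pressed with some 5 to 7 N a post.
- post_c (a point): White snap post (wide pair, robot side), at x -35, y 50 mm (jig axes) from the middle of the four; moves with the carriage. Point: centre of its 15 mm shoulder, 32 mm above the desk, where the board's underside rests when home. A tapered 6.4 mm pin rises 12.5 mm above it; sprung wedges hold the board about 6.5 mm up until pressed with some 5 to 7 N a post.
- post_d (a point): White snap post (wide pair, far side), at x 35, y 50 mm (jig axes) from the middle of the four; moves with the carriage. Point: centre of its 15 mm shoulder, 32 mm above the desk, where the board's underside rests when home. A tapered 6.4 mm pin rises 12.5 mm above it; sprung wedges hold the board about 6.5 mm up until pressed with some 5 to 7 N a post.
- cup_c: Bystander: specimen cup with a screw lid, 64 mm wide, 64 mm tall, origin under its centre.
- label_roll: Bystander: roll of white labels, 69 mm wide, 41 mm tall, origin under its centre.
- marker: Bystander: marker pen lying on the desk, 135 mm long, origin under its middle.

How it is judged:
By the outcome, as a careful person would: the job done as asked, in the order asked, and still so for the second after the job is handed in, with the robot touching nothing.
It also fails if it takes over 58 s, if anything falls off the work surface, if the arm or the gripper's body presses on something with over 40 N, if the wrist force passes 120 N, or if a joint passes its speed limit or range.

## Robot

A 7-joint arm with a two-finger parallel gripper is mounted at the origin on a cart in front of the work surface, level with it; the furniture and walls round the work are solid. World frame = base frame: x ahead of the robot, y to its left, z up, the work surface at z = 0. Lengths are in m, angles in rad, forces in N, time in s.
With the tool pointing down it reaches from about 0.4 to 0.875 m from the base axis. Payload 6.5 kg.
Tool frame: the origin (TCP) lies on the centre line of the jaws, within the pads' length; the fingertips stand 25 mm ahead of it and the grasp point (between the pads) lies 6 mm ahead of it; z points along the fingers, y is the line along which they close (so a half turn about z gives the same grasp; the last joint's range is limited). The gripper opens to 88 mm and grips with 3 to 60 N. Pads are 18 mm wide; open, the fingers measure 123 mm over their backs; the gripper's body (75 mm by 187 mm) begins 45 mm behind the grasp point.
Start: joints at [-1.208, 0.536, -0.004, 1.538, 0.003, 1.067, -0.071], TCP at [0.27, 0.591, 0.264] pointing down, gripper open.
Joint ranges: [-2.7, 2.7], [-0.37, 2.16], [-1.27, 1.26], [0.24, 2.4], [-1.31, 4.45], [0.19, 1.91], [-2.76, 2.76]. Speed limits (rad/s): [2.39, 2.39, 3.14, 3.14, 3.14, 3.14, 3.14].

## Interface

Orientations are given as a unit quaternion [x, y, z, w].
In Python, from plant import robot, solver, optics, hand_in, models gives the robot as it stands. Calls block until the motion is done:
- robot.move_pose(position, orientation): joint-space move of the TCP to a pose.
- robot.line_to(position, vel=0.15, frame=None): straight line of the TCP; frame=None keeps the orientation; vel is the mean speed in m/s.
- robot.movej(angles): joint-space move.
- robot.open_gripper() and robot.close_gripper(): open the fingers fully, or close them until they stop; the grip force is fixed at half the most.
- robot.wait(seconds).
- solver.inverse_kinematics(position, orientation): joint angles nearest the present ones, or None.
- robot.get_obs(): the state.
- optics.capture(name): name is "scene" or "top" or "wrist"; returns (picture, depth): 420x560x3 uint8, red, green, blue; 420x560 float32, m along the optical axis (not along the pixel's ray), 0 where there is no reading.
- optics.camera_params(name): a dict with "vertical_fov" (degrees; the focal length in pixels is half the picture's height over the tangent of half this angle, whatever the lens; pixels are square), "cx", "cy" (the principal point, pixels), "k1" (the pictures are not rectified: a ray, as slopes to the right and down, at radius r is drawn at 1 + k1 r^2 times it, then the intrinsics apply), "rvec" (rotation vector, rad) and "tvec" (3), from world to camera coordinates, as OpenCV has them. Camera axes: x right, y down, z forward; pixel columns grow to the right and rows downward; lengths in m; the calibration is good to about 2 mm. A picture is of the moment at which its call begins: read the wrist's pose just before it. camera_params takes no time and is no camera call; for the wrist camera it gives the pose at the moment of the call.
A pose or a line that the arm cannot do raises robot.PlanningError and nothing moves.
- hand_in(): hands the job in; it is judged then, once.
Trained networks look in the newest picture that a camera, given by its name, has taken for a name from the list of things; names that differ only in an ending like _2 or _b are one class to them, and where a whole thing is asked for, a point or a joint stands for the part that bears it (a point fixed in the world has none). Each returns a list of dicts, best first, with "p" (0 to 1); they miss things now and then, are a little off and sometimes report something else, mostly with a low value. They report only what shows in the picture. A call takes as long as a camera call.
- models.cut_out(camera, query): "pixels" (420x560 bool, what is visible of it) and "position" ([column, row] in pixels, amid what is visible of it).
- models.pinpoint(camera, query): "position" ([column, row] in pixels: a listed point, or the origin of a listed thing).
The state is a dict: "time": time; "q": joint angles; "dq": joint speeds; "joint_torque": joint torques, N m; "ee_pos": TCP position; "eef_rot": TCP orientation; "force": force on the tool from outside, world axes, zero at the start; "wrist_torque": the same for the moment, N m; "grip_width": finger opening in m; "finger_force": force on a finger pad.
Only numpy, scipy, OpenCV 4.12 (cv2) and the standard library are available. Lean on these libraries where they do the work, as an engineer would, in place of code of your own. Each camera call takes 0.05 s, during which the arm holds its last target. There are 200 camera calls.

## Working session

There is one attempt and no reset: what is moved stays moved. The work goes in short steps, each a Python script; the robot and the scene stay as the last script left them, time stands still between calls to the robot, and variables do not carry over. Pictures are saved under pics/ and viewed, at most 10 in all, crops included, and the job is handed in when it is done.

```bash
ls; mkdir -p pics
cat > h.py <<'E'
import numpy as np, cv2
from scipy.spatial.transform import Rotation as R
from plant import robot, solver, optics, hand_in, models
def K(c):
    p=optics.camera_params(c); f=210/np.tan(np.radians(p["vertical_fov"])/2)
    return p,f,cv2.Rodrigues(np.array(p["rvec"],float))[0],np.array(p["tvec"],float).ravel()
def slopes(p,f,px):
    d=(np.array(px,float)-[p["cx"],p["cy"]])/f; u=d.copy()
    for _ in range(20): u=d/(1+p["k1"]*(u**2).sum(-1,keepdims=True))
    return u
def at_z(c,px,z,k=None):
    "pixel -> world on plane z"
    p,f,M,t=k or K(c); u=slopes(p,f,px); r=M.T@np.append(u,1); o=-M.T@t
    return o+r*(z-o[2])/r[2]
def by_depth(c,px,depth,k=None):
    p,f,M,t=k or K(c); u=slopes(p,f,px); x,y=np.round(px).astype(int)
    d=depth[y-1:y+2,x-1:x+2]; d=np.median(d[d>0]) if (d>0).any() else np.nan
    return M.T@(np.append(u,1)*d-t)
def save(n,img): cv2.imwrite(f"pics/{n}.png",img[:,:,::-1])
E
python3 - <<'E'
from h import *
np.set_printoptions(precision=4,suppress=True)
ims=[]
for c in ["scene","top"]:
    im,d=optics.capture(c); save(c,im); np.save(c,d); k=K(c)
    print(c,"cam at",-k[2].T@k[3])
    for q,z in [("board",0),("pad",.003),("hole_a",0),("hole_c",0),("post_a",.032),("post_c",.032),("handle",.063),("probe_tip",.047),("jig",0),("cup_c",0),("label_roll",0),("marker",0)]:
        for r in models.pinpoint(c,q)[:4]:
            if r["p"]>.2: print(q,round(r["p"],2),np.round(r["position"],1),at_z(c,r["position"],z,k),by_depth(c,r["position"],d,k))
print(robot.get_obs())
E
```

```text
pics
plant.py
scene cam at [-0.4161 -0.4677  1.0058]
board 0.65 [209.1 245. ] [0.428  0.2848 0.    ] [0.4116 0.2702 0.0196]
hole_a 0.74 [202.6 235.3] [0.4518 0.3265 0.    ] [0.4494 0.3244 0.0028]
hole_a 0.65 [217.  256.5] [0.4013 0.2371 0.    ] [0.4008 0.2367 0.0007]
hole_a 0.62 [186.5 243.3] [0.4   0.345 0.   ] [ 0.0335 -0.0199  0.4516]
hole_a 0.39 [405.9 246.1] [ 0.7115 -0.1978  0.    ] [ 0.6712 -0.2074  0.036 ]
hole_c 0.74 [202.6 235.3] [0.4518 0.3265 0.    ] [0.4494 0.3244 0.0028]
hole_c 0.65 [217.  256.5] [0.4013 0.2371 0.    ] [0.4008 0.2367 0.0007]
hole_c 0.62 [186.5 243.3] [0.4   0.345 0.   ] [ 0.0335 -0.0199  0.4516]
hole_c 0.39 [405.9 246.1] [ 0.7115 -0.1978  0.    ] [ 0.6712 -0.2074  0.036 ]
post_a 0.86 [348.8 277.6] [ 0.486  -0.1223  0.032 ] [ 0.4828 -0.1235  0.0354]
post_a 0.82 [313.3 265.4] [ 0.4786 -0.0225  0.032 ] [ 0.4766 -0.0235  0.0342]
post_a 0.68 [354.7 267.9] [ 0.5259 -0.1203  0.032 ] [ 0.5286 -0.1193  0.0293]
post_c 0.86 [348.8 277.6] [ 0.486  -0.1223  0.032 ] [ 0.4828 -0.1235  0.0354]
post_c 0.82 [313.3 265.4] [ 0.4786 -0.0225  0.032 ] [ 0.4766 -0.0235  0.0342
[... 2394 characters left out ...]
0.2425 0.    ] [0.4163 0.2423 0.0031]
marker 0.62 [148.9 265.2] [0.396  0.5258 0.    ] [0.3968 0.5209 0.0139]
marker 0.27 [254.8 247.8] [0.4408 0.2393 0.    ] [0.4408 0.2391 0.0021]
{'time': 1.3, 'q': array([-1.2082,  0.5364, -0.0044,  1.5379,  0.0026,  1.0673, -0.0712]), 'dq': array([ 0.0004, -0.0004, -0.001 , -0.0015, -0.0006, -0.0011,  0.0016]), 'joint_torque': array([ -0.0001, -57.0914,   0.9902, -25.1922,  -0.0561,   0.0108,
         0.    ]), 'ee_pos': array([0.2702, 0.5912, 0.2637]), 'eef_rot': array([0.2127, 0.9771, 0.    , 0.    ]), 'force': array([ 0.5619, -0.8412, -0.1691]), 'wrist_torque': array([-0.0046, -0.0329,  0.0165]), 'finger_force': 0.0, 'grip_width': 0.08805667164281104}
```

```bash
python3 -c "
import cv2
a=cv2.imread('pics/top.png')[110:320,130:480]
cv2.imwrite('pics/topc.png',cv2.resize(a,None,fx=2.2,fy=2.2,interpolation=2))"
```

```text
(no output)
```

View pics/topc.png

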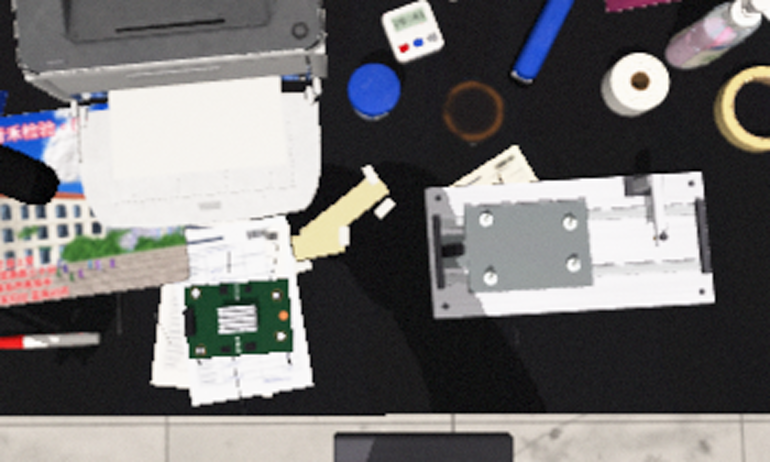

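View pics/scene.png

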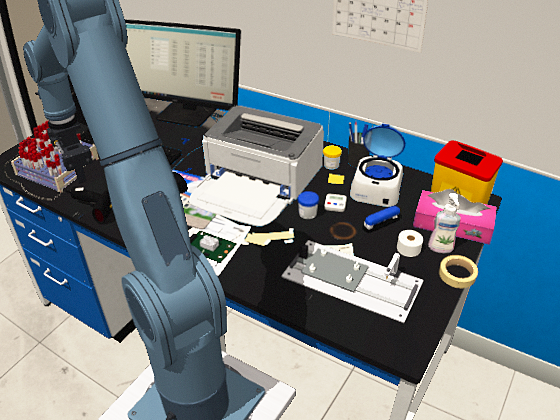

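```bash
cat >> h.py <<'E'
def down(yaw,flip=False):
    "tool down, tool y at angle yaw (board x axis direction)"
    a=(np.pi/2-yaw)/2+(np.pi/2 if flip else 0)
    return np.array([np.sin(a),np.cos(a),0,0])
E
python3 - <<'E'
from h import *
np.set_printoptions(precision=4,suppress=True)
for fl in (0,1):
    for P,y in (((.424,.287,.25),.13),((.505,-.07,.25),.04),((.505,-.07,.06),.04)): print(fl,solver.inverse_kinematics(P,down(y,fl)))
for n,P,y in (("jig",(.47,-.10,.26),.04),("brd",(.424,.287,.22),.13)):
    qs=[solver.inverse_kinematics(P,down(y,f)) for f in (0,1)]
    f=int(np.argmin([abs(q[6]) if q is not None else 9 for q in qs])); print(n,"flip",f)
    robot.move_pose(P,down(y,f)); robot.wait(.3)
    k=K("wrist"); im,d=optics.capture("wrist"); save("w_"+n,im); np.save("w_"+n,d)
    print("cam",-k[2].T@k[3],k[2][2])
    for q,z in ([("post_a",.032),("handle",.063),("probe_tip",.047)] if n=="jig" else [("hole_a",.0),("pad",.003),("board",0)]):
        for r in models.pinpoint("wrist",q)[:5]:
            if r["p"]>.2: print(q,round(r["p"],2),np.round(r["position"],1),at_z("wrist",r["position"],z,k),by_depth("wrist",r["position"],d,k))
print(robot.get_obs()["time"])
E
```

```text
0 [-0.9196  0.3244  0.2892  1.9276 -0.1158  0.9055 -0.4431]
0 [-0.4363  0.3557  0.6035  1.946  -0.2522  0.9144  0.3333]
0 [-0.1827  0.6521  0.2964  2.0334 -0.3735  0.5072  0.4254]
1 [-0.3792  0.3453 -0.3709  1.8964  0.1539  0.9275  2.4488]
1 [-0.7695  0.5275  1.1014  1.9603 -0.562   1.0018 -2.504 ]
1 [-0.7067  1.0104  1.0799  2.0598 -1.2103  0.9246 -2.0143]
jig flip 0
cam [ 0.466  -0.0197  0.3814] [ 0.0126 -0.3094 -0.9509]
post_a 0.61 [296.8 196.6] [ 0.4855 -0.1227  0.032 ] [ 0.4848 -0.1192  0.044 ]
post_a 0.61 [354.7  97.2] [ 0.538  -0.0164  0.032 ] [ 0.5366 -0.0164  0.0389]
post_a 0.58 [340.5 195.8] [ 0.5333 -0.1198  0.032 ] [ 0.5319 -0.1179  0.0389]
post_a 0.55 [290.3  99.4] [ 0.4735 -0.0213  0.032 ] [ 0.4734 -0.0212  0.0392]
handle 0.95 [328.3  47.5] [0.5042 0.0241 0.063 ] [0.5041 0.024  0.0637]
probe_tip 0.55 [321.8 274.6] [ 0.518  -0.2095  0.047 ] [ 0.5236 -0.2298  0.0112]
brd flip 0
cam [0.4131 0.3659 0.3416] [ 0.04   -0.307  -0.9509]
hole_a 0.92 [320.6 135.7] [0.4559 0.3341 0.    ] [0.4558 0.3342 0.0007]
hole_a 0.88 [249.1 131. ] [0.3836 0.3295 0.    ] [0.3838 0.3297 0.0018]
hole_a 0.82 [258.2 223.4] [0.4033 0.2314 0.    ] [0.4033 0.2318 0.0008]
hole_a 0.73 [304.6 225.9] [0.4544 0.2351 0.    ] [0.4542 0.2357 0.0016]
pad 0.6 [278.  230.5] [0.4258 0.2271 0.003 ] [0.4258 0.2276 0.0042]
board 0.55 [282.4 180.8] [0.4235 0.2826 0.    ] [0.4228 0.2883 0.0235]
6.3083
```

```bash
cat >> h.py <<'E'
def fit(model,pts):
    "2D rigid fit -> centre, yaw, residuals"
    m=np.array(model,float);p=np.array(pts)[:,:2]
    mc,pc=m.mean(0),p.mean(0);a=m-mc;b=p-pc
    th=np.arctan2((a[:,0]*b[:,1]-a[:,1]*b[:,0]).sum(),(a*b).sum())
    c,s=np.cos(th),np.sin(th);Rm=np.array([[c,-s],[s,c]])
    return pc-Rm@mc,th,(b-a@Rm.T)
H=np.array([[-25,-50],[25,-50],[-35,50],[35,50]])/1000
E
python3 - <<'E'
from h import *
np.set_printoptions(precision=4,suppress=True)
print(fit(H,[[.4033,.2314],[.4544,.2351],[.3836,.3295],[.4559,.3341]]))
print(fit(H,[[.4855,-.1227],[.5333,-.1198],[.4735,-.0213],[.538,-.0164]]))
a=cv2.imread('pics/w_brd.png')[90:270,190:370];b=cv2.imread('pics/w_jig.png')[20:300,200:420]
cv2.imwrite('pics/v1.png',np.hstack([cv2.resize(a,(400,400),interpolation=2),cv2.resize(b,(400,509),interpolation=2)[:400]]))
cv2.imwrite('pics/v2.png',cv2.resize(cv2.imread('pics/w_jig.png')[180:320,220:420],(800,560),interpolation=2))
E
```

```text
(array([0.4243, 0.2825]), np.float64(0.08495203965609102), array([[-0.0003,  0.0008],
       [ 0.0009,  0.0003],
       [-0.0016,  0.0001],
       [ 0.001 , -0.0012]]))
(array([ 0.5076, -0.0701]), np.float64(0.04444761018000794), array([[ 0.0007, -0.0016],
       [-0.0015, -0.0009],
       [ 0.0031,  0.0004],
       [-0.0023,  0.0021]]))
```

View pics/v1.png

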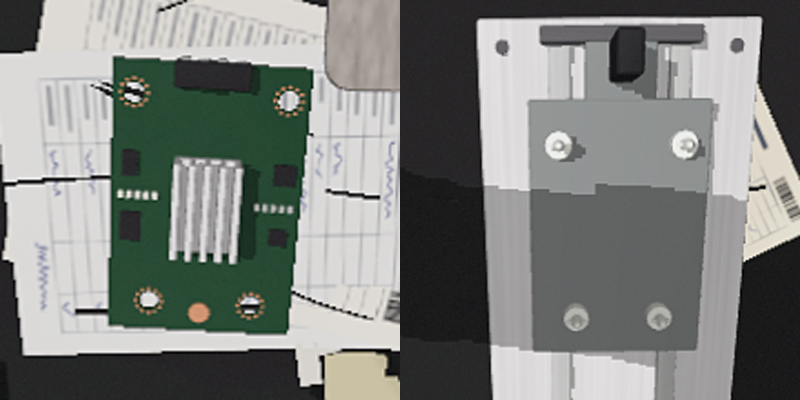

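View pics/v2.png

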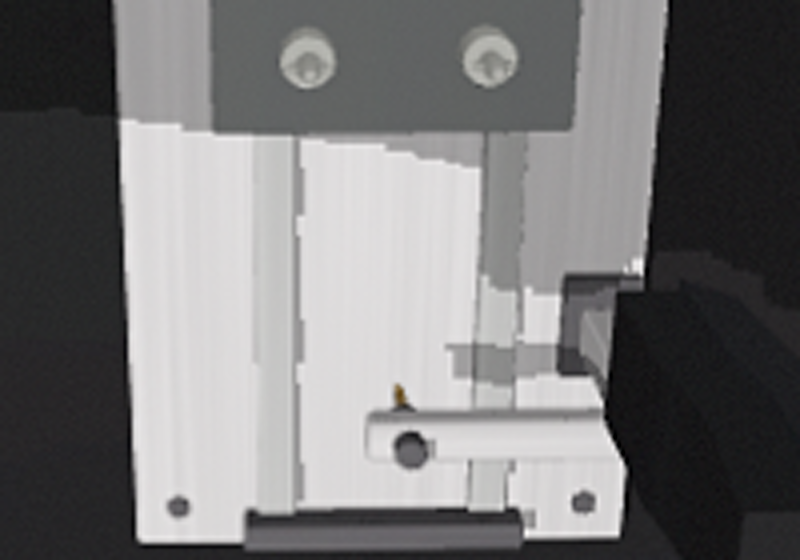

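```bash
cat > ref.py <<'E'
from h import *
def grid(k):
    p,f,M,t=k; yy,xx=np.mgrid[0:420,0:560]
    u=slopes(p,f,np.stack([xx,yy],-1).reshape(-1,2)); r=np.c_[u,np.ones(len(u))]
    return r
def cloud(k,d): 
    p,f,M,t=k; return ((grid(k)*d.reshape(-1,1)-t)@M).reshape(420,560,3)
def plane(k,z):
    p,f,M,t=k; r=grid(k)@M; o=-M.T@t; return (o+r*((z-o[2])/r[:,2])[:,None]).reshape(420,560,3)
def board(k,im,c,z=.003,col=None):
    X=plane(k,z); hsv=cv2.cvtColor(im,cv2.COLOR_RGB2HSV)
    g=(hsv[...,0]>45)&(hsv[...,0]<90)&(hsv[...,1]>80)&(np.linalg.norm(X[...,:2]-c,axis=-1)<.1)
    g=cv2.morphologyEx(g.astype(np.uint8),cv2.MORPH_OPEN,np.ones((3,3)))>0
    P=X[g][:,:2]; (cc,wh,an)=cv2.minAreaRect((P*1000).astype(np.float32))
    return cc,wh,an,g.sum(),P
def posts(k,d,guess,zlo=.0295):
    C=cloud(k,d); out=[]
    for g in guess:
        m=(np.linalg.norm(C[...,:2]-g[:2],axis=-1)<.013)&(C[...,2]>zlo)&(C[...,2]<.05)
        P=C[m]; c,r=cv2.minEnclosingCircle((P[:,:2]*1000).astype(np.float32))
        s=np.median(P[:,2]); out.append(np.array(c)/1000); print("post",np.array(c),"r",r,"n",len(P),"mean",P[:,:2].mean(0)*1000,"medz",s,"rng",np.ptp(P[:,:2],axis=0)*1000)
    return out
E
python3 - <<'E'
from ref import *
np.set_printoptions(precision=4,suppress=True)
k=K("wrist") # still at board pose
im=cv2.imread("pics/w_brd.png")[:,:,::-1].copy()
d=np.load("w_brd.npy"); cc,wh,an,n,P=board(k,im,[.4243,.2825]); print(cc,wh,an,n)
C=cloud(k,d); m=(C[...,2]>.016)&(C[...,2]<.03)&(np.linalg.norm(C[...,:2]-[.424,.2825],axis=-1)<.04)
print("sink",C[m].mean(0),[np.round(v,4) for v in cv2.minAreaRect((C[m][:,:2]*1000).astype(np.float32))])
# jig camera pose: reconstruct from mount (camera fixed to tool)
o=robot.get_obs(); Rt=R.from_quat(o["eef_rot"]).as_matrix(); T=np.array(o["ee_pos"])
Mc=k[2]@Rt; tc=k[2]@T+k[3]   # cam <- tool
Rj=R.from_quat(down(.04)).as_matrix(); Tj=np.array([.47,-.10,.26])
Mj=Mc@Rj.T; kj=(k[0],k[1],Mj,tc-Mj@Tj)
print("camj",-Mj.T@kj[3], "expect .466 -.0197 .3814"); np.save("mount.npy",np.c_[Mc,tc])
dj=np.load("w_jig.npy")
posts(kj,dj,[[.4848,-.1215],[.534,-.119],[.4735,-.021],[.538,-.0165]])
print("time",o["time"])
E
```

```text
(422.656982421875, 283.062744140625) (89.64994049072266, 128.3223419189453) 4.0561604499816895 7050
sink [0.4226 0.284  0.023 ] [array([422.3496, 283.0515]), array([29.9714, 44.1649]), np.float64(4.0682)]
camj [ 0.4659 -0.0198  0.3815] expect .466 -.0197 .3814
post [ 484.5607 -121.0479] r 7.436618328094482 n 141 mean [ 484.304  -119.9514] medz 0.03304492825589535 rng [14.2297 14.055 ]
post [ 534.3627 -118.6738] r 7.375753402709961 n 144 mean [ 533.7051 -117.441 ] medz 0.03302909334199902 rng [14.0474 14.6376]
post [469.641  -21.6193] r 7.342629432678223 n 176 mean [469.5702 -21.5208] medz 0.03280016155183564 rng [13.2905 14.5146]
post [539.7843 -17.9226] r 7.552549839019775 n 174 mean [538.885  -18.0422] medz 0.032790629490055456 rng [14.684  13.5662]
time 6.3083
```

Run:
```python
from ref import *
np.set_printoptions(precision=4,suppress=True)
c,th,res=fit(H,np.array([[484.56,-121.05],[534.36,-118.67],[469.64,-21.62],[539.78,-17.92]])/1000); print(c,th,res)
yb=np.radians(4.06); b=np.array([.4225,.28305])
robot.move_pose([*b,.10],down(yb)); robot.line_to([*b,.031],vel=.12)
robot.close_gripper(); o=robot.get_obs(); print(o["grip_width"],o["finger_force"],o["force"])
robot.line_to([*b,.15],vel=.2)
k=K("wrist"); im,d=optics.capture("wrist"); save("held",im); np.save("held",d)
o=robot.get_obs(); print(o["time"],o["ee_pos"],o["force"])
C=cloud(k,d); z=o["ee_pos"][2]-.031
print(board(k,im,b,z+.003)[:4])
m=(abs(C[...,2]-z-.023)<.006)&(np.linalg.norm(C[...,:2]-b,axis=-1)<.04)
print(m.sum(),C[m].mean(0),cv2.minAreaRect((C[m][:,:2]*1000).astype(np.float32)))
g=(abs(C[...,2]-z-.003)<.006)&(np.linalg.norm(C[...,:2]-b,axis=-1)<.1)
print("green z",np.median(C[g],0),cv2.minAreaRect((C[g][:,:2]*1000).astype(np.float32)))
```

```text
[ 0.5071 -0.0698] 0.04839786402795515 [[ 0.     -0.0001]
 [-0.0001 -0.0001]
 [-0.0001 -0.0001]
 [ 0.0002  0.0003]]
0.029383722701563933 30.06460645585321 [ 0.7351 -0.1583  0.68  ]
9.2833 [0.4216 0.2826 0.1488] [ 0.0124 -0.5612 -1.8099]
((428.7085876464844, 292.2618103027344), (107.50247192382812, 150.06556701660156), 4.132501602172852, np.int64(19488))
4124 [0.4206 0.2867 0.1412] ((420.8957824707031, 282.802490234375), (58.912322998046875, 44.247196197509766), 3.2024285793304443)
green z [0.4194 0.3135 0.1217] ((420.777587890625, 282.68634033203125), (90.48589324951172, 133.3087158203125), 4.065707206726074)
```

View pics/held.png

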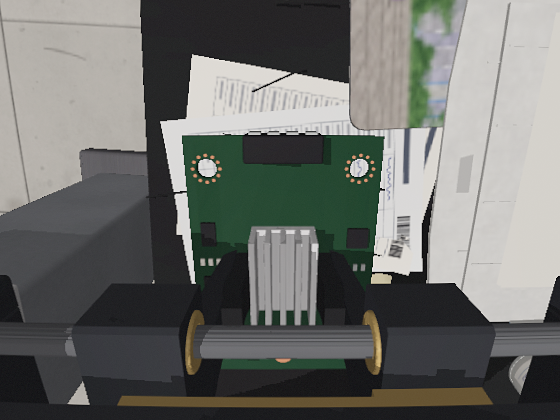

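Run:
```python
from ref import *
np.set_printoptions(precision=4,suppress=True)
C=cloud(K("top"),np.load("top.npy"))
for x0,x1 in((.45,.52),(.52,.58),(.58,.65)):
    m=(C[...,0]>x0)&(C[...,0]<x1)&(C[...,1]>.06)&(C[...,1]<.4); print("max z",x0,x1,C[m][:,2].max())
c=np.array([.5071,-.0698]);th=.0484
robot.line_to([.4225,.28305,.20],vel=.2)
robot.move_pose([*c,.15],down(th)); robot.wait(.5)
k=K("wrist"); o=robot.get_obs(); im,d=optics.capture("wrist"); save("held2",im); np.save("held2",d)
print(o["time"],o["ee_pos"],o["force"],o["wrist_torque"])
T=np.array(o["ee_pos"]);Rt=R.from_quat(o["eef_rot"]).as_matrix(); print("tool y ang",np.arctan2(Rt[1,1],Rt[0,1]),"tilt",Rt[:,2])
C=cloud(k,d); z=T[2]-.031+.003
# in hand frame: u along tool y (board x), v = board y
e=np.array([np.cos(th),np.sin(th)]);n=np.array([-e[1],e[0]])
L=C[...,:2]-T[:2]; U=L@e;V=L@n; hsv=cv2.cvtColor(im,cv2.COLOR_RGB2HSV)
g=(hsv[...,0]>45)&(hsv[...,0]<90)&(hsv[...,1]>80)&(abs(C[...,2]-z)<.008)&(abs(U)<.07)&(abs(V)<.09)
A=np.c_[U[g],V[g],np.ones(g.sum())]; print("plane",np.linalg.lstsq(A,C[g][:,2]-T[2],rcond=None)[0],g.sum())
for a,b in ((.0,.02),(.02,.035),(.035,.05)):
    s=g&(V>a)&(V<b); print("U edges",a,np.percentile(U[s],[.3,99.7]))
for a,b in ((-.042,-.03),(.03,.042)):
    s=g&(U>a)&(U<b); print("V edge",a,V[s].max())
s=(abs(C[...,2]-z-.02)<.004)&(abs(U)<.0145)&(abs(V)<.04); print("sink V",np.percentile(V[s],[.5,99.5]),np.median(C[s][:,2])-T[2])
for r in models.pinpoint("wrist","hole_c")[:4]:
    X=at_z("wrist",r["position"],z,k)[:2]-T[:2]; print("hole",r["p"],np.round(r["position"]),X@e,X@n)
```

```text
max z 0.45 0.52 1.0713221417635963
max z 0.52 0.58 0.02510983499340586
max z 0.58 0.65 0.03246608022000137
11.5583 [ 0.5071 -0.0696  0.15  ] [ 0.0685 -0.0271 -1.8709] [-0.0759  0.0292 -0.0167]
tool y ang 0.04868570956871935 tilt [ 0.0001  0.     -1.    ]
plane [ 0.0001  0.0006 -0.0275] 18996
U edges 0.0 [-0.0457  0.0438]
U edges 0.02 [-0.0455  0.0435]
U edges 0.035 [-0.0456  0.0436]
V edge -0.042 0.06443023575649302
V edge 0.03 0.06447463452287089
sink V [-0.0199  0.0217] -0.007654453039290632
hole 0.85 [206. 165.] -0.03605942271495415 0.050805524627789075
hole 0.79 [358. 170.] 0.033348925333442025 0.048370950881952174
```

Run:
```python
from ref import *
np.set_printoptions(precision=3,suppress=True)
th=.0484;e=np.array([np.cos(th),np.sin(th)]);n=np.array([-e[1],e[0]])
c=np.array([.5071,-.0698])+.001*e+.0004*n
def go(z,v=.05):
    robot.line_to([*c,z],vel=v); o=robot.get_obs(); print(round(z,4),"t",round(o["time"],2),o["ee_pos"]*1000,"F",o["force"],"M",o["wrist_torque"]); return o
go(.082,.12)
for z in np.arange(.078,.0695,-.002):
    f=go(z,.03)["force"]
    if f[2]>12 or np.hypot(f[0],f[1])>6: break
```

```text
0.082 t 12.38 [508.382 -69.646  82.325] F [-0.671 -0.209 -0.711] M [-0.067  0.064  0.015]
0.078 t 12.66 [508.265 -69.29   78.266] F [ 0.198 -0.413 -1.049] M [-0.128  0.035 -0.   ]
0.076 t 12.91 [508.05  -69.342  75.992] F [-0.983  0.003 -0.761] M [-0.056  0.132 -0.024]
0.074 t 13.16 [507.982 -69.332  73.866] F [ 0.258  0.571 -1.711] M [-0.06   0.057 -0.008]
0.072 t 13.41 [507.997 -69.366  71.879] F [-0.439 -0.271 -1.741] M [-0.026  0.1    0.03 ]
0.07 t 13.66 [508.092 -69.345  69.928] F [ 0.346 -0.215 -0.58 ] M [-0.042  0.058 -0.03 ]
```

Run:
```python
from ref import *
np.set_printoptions(precision=3,suppress=True)
th=.0484;e=np.array([np.cos(th),np.sin(th)]);n=np.array([-e[1],e[0]])
c=np.array([.5071,-.0698])+.001*e+.0004*n
for z in np.arange(.069,.0545,-.0007):
    robot.line_to([*c,z],vel=.02); o=robot.get_obs(); f=o["force"]; print(round(z,4),"t",round(o["time"],2),o["ee_pos"]*1000,"F",f,"M",o["wrist_torque"])
    if f[2]>36 or np.hypot(f[0],f[1])>10: break
k=K("wrist"); im,d=optics.capture("wrist"); save("pressed",im); C=cloud(k,d); T=o["ee_pos"]
hsv=cv2.cvtColor(im,cv2.COLOR_RGB2HSV);L=C[...,:2]-T[:2];U=L@e;V=L@n
g=(hsv[...,0]>45)&(hsv[...,0]<90)&(hsv[...,1]>80)&(abs(C[...,2]-.037)<.012)&(abs(U)<.07)&(abs(V)<.09)
print("plane",np.linalg.lstsq(np.c_[U[g],V[g],np.ones(g.sum())],C[g][:,2],rcond=None)[0])
```

```text
0.069 t 13.91 [508.357 -69.394  69.124] F [ 0.299  0.341 -0.325] M [-0.034 -0.084  0.05 ]
0.0683 t 14.16 [508.452 -69.392  68.691] F [-0.281  0.83   5.75 ] M [0.002 0.134 0.077]
0.0676 t 14.41 [508.558 -69.424  68.325] F [-1.517  1.467  9.814] M [0.023 0.394 0.051]
0.0669 t 14.66 [508.608 -69.459  67.898] F [-1.817  0.689 13.915] M [0.121 0.637 0.111]
0.0662 t 14.91 [508.487 -69.593  66.839] F [-0.307 -0.675  5.729] M [0.126 0.19  0.029]
0.0655 t 15.16 [508.454 -69.722  65.817] F [ 0.085 -2.71   5.524] M [-0.007  0.178  0.004]
0.0648 t 15.41 [508.231 -69.568  64.74 ] F [ 0.785 -1.155  1.976] M [-0.421 -0.08  -0.026]
0.0641 t 15.66 [508.049 -69.289  63.743] F [ 2.521 -1.346 -3.891] M [-0.537 -0.362 -0.061]
0.0634 t 15.91 [508.084 -69.226  63.44 ] F [0.895 0.511 0.118] M [-0.294 -0.079  0.002]
0.0627 t 16.16 [508.055 -69.11   62.926] F [-0.749  1.13   4.538] M [-0.137  0.122  0.016]
0.062 t 16.41 [508.075 -69.162  62.815] F [-3.264  1.352 14.652] M [0.056 0.686 0.033]
0.0613 t 16.66 [508.092 -69.333  62.733] F [-4.693  2.182 23.819] M [ 0.037  1.334 -0.031]
0.0606 t 16.91 [508.123 -69.572  62.595] F [-7.649  2.123 31.347] M [0.172 1.681 0.066]
0.0599 t 17.16 [508.118 -69.749  62.354] F [-9.445  1.664 37.287] M [0.291 2.087 0.082]
plane [-0.     0.001  0.035]
```

Run:
```python
from ref import *
np.set_printoptions(precision=4,suppress=True)
th=.0484;e=np.array([np.cos(th),np.sin(th)]);n=np.array([-e[1],e[0]])
c0=np.array([.5071,-.0698]);c=c0+.001*e+.0004*n
robot.line_to([*c,.0628],vel=.03); robot.open_gripper(); robot.line_to([*c,.13],vel=.15)
robot.line_to([*(c-.035*n),.18],vel=.2); robot.wait(.4)
k=K("wrist"); im,d=optics.capture("wrist"); save("seated",im); np.save("seated",d); np.save("seated_k",np.array([k[0],0,0],dtype=object),allow_pickle=True)
C=cloud(k,d);hsv=cv2.cvtColor(im,cv2.COLOR_RGB2HSV);L=C[...,:2]-c0;U=L@e;V=L@n
g=(hsv[...,0]>45)&(hsv[...,0]<90)&(hsv[...,1]>80)&(abs(C[...,2]-.037)<.012)&(abs(U)<.07)&(abs(V)<.09)
print("plane",np.linalg.lstsq(np.c_[U[g],V[g],np.ones(g.sum())],C[g][:,2],rcond=None)[0],"U",np.percentile(U[g],[.3,99.7]),"V",np.percentile(V[g],[.2,99.8]))
for su in (-1,1):
  for sv in (-1,1):
    s=g&(U*su>.028)&(V*sv>.035); print("corner",su,sv,np.median(C[s][:,2]) if s.any() else None,s.sum())
for q,z in (("pad",.035),("probe_tip",.047),("handle",.063)):
    for r in models.pinpoint("wrist",q)[:2]:
        X=at_z("wrist",r["position"],z,k); print(q,round(r["p"],2),np.round(r["position"],1),X,"jig UV",(X[:2]-c0)@e,(X[:2]-c0)@n)
hs=(hsv[...,0]>3)&(hsv[...,0]<18)&(hsv[...,1]>90)&(abs(U)<.02)&(abs(V+.055)<.02)
X=plane(k,.035)[hs][:,:2]-c0; print("pad colour",hs.sum(),(X@e).mean(),(X@n).mean(),np.ptp(X@n))
print(robot.get_obs()["time"],robot.get_obs()["ee_pos"])
cv2.imwrite("pics/v3.png",cv2.resize(im[:,:,::-1][:,150:420],None,fx=1.4,fy=1.4,interpolation=2))
```

```text
plane [-0.0005 -0.0001  0.0355] U [-0.0445  0.0444] V [-0.0639  0.0643]
corner -1 -1 0.03550696902471796 570
corner -1 1 0.03545912433722062 624
corner 1 -1 0.035458524021732926 573
corner 1 1 0.035491500599729706 634
pad 0.68 [282.7 221. ] [ 0.5094 -0.1244  0.035 ] jig UV -0.0002972244185719576 -0.054668794639127605
pad 0.68 [329.5  94.8] [ 0.5401 -0.0201  0.035 ] jig UV 0.03531770401490649 0.04803322871118456
probe_tip 0.74 [284.7 314.2] [ 0.5154 -0.2096  0.047 ] jig UV 0.0015670068765749894 -0.1400516970516592
handle 0.72 [284.2 158.1] [ 0.5077 -0.0655  0.063 ] jig UV 0.0007865701247078284 0.004281488460781233
handle 0.71 [282.1  20.3] [0.5018 0.0237 0.063 ] jig UV -0.0007264936269732337 0.09368248162386397
pad colour 124 0.00019280888710536642 -0.054539086110547357 0.013667729268825798
20.075 [ 0.5098 -0.1042  0.18  ]
```

View pics/v3.png

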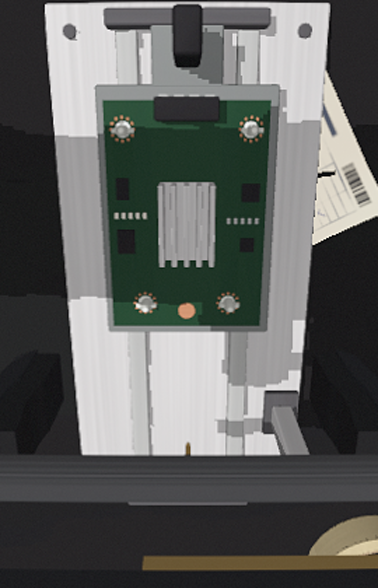

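Run:
```python
from ref import *
np.set_printoptions(precision=4,suppress=True)
th=.0484;e=np.array([np.cos(th),np.sin(th)]);n=np.array([-e[1],e[0]]);c0=np.array([.5071,-.0698])
k=K("wrist");Q=np.load("mount.npy");Mc,tc=Q[:,:3],Q[:,3]
Rj=R.from_quat(down(.04)).as_matrix();Mj=Mc@Rj.T;kj=(k[0],k[1],Mj,tc-Mj@np.array([.47,-.10,.26]))
for nm,kk,(x,y) in (("seated",k,(284,318)),("w_jig",kj,(320,278))):
    im=cv2.imread(f"pics/{nm}.png")[:,:,::-1];d=np.load(nm+".npy"); C=cloud(kk,d); X=plane(kk,.047)
    for r in range(y-7,y+8):
        row=im[r,x-4:x+5].astype(int); j=int(np.argmax(row[:,0]-row[:,2])); cc=x-4+j; P=X[r,cc,:2]-c0
        print(nm,r,cc,row[j],"depth xyz",C[r,cc],"UV@47mm",P@e,P@n)
```

```text
seated 311 281 [219 217 217] depth xyz [ 0.5132 -0.2322  0.012 ] UV@47mm -0.0015244807612746338 -0.1372929871201689
seated 312 280 [220 218 218] depth xyz [ 0.5123 -0.2339  0.0113] UV@47mm -0.0024282539005988616 -0.13835942885085922
seated 313 288 [219 216 216] depth xyz [ 0.5206 -0.2355  0.0102] UV@47mm 0.004793671348510412 -0.1394271714955159
seated 314 280 [220 218 218] depth xyz [ 0.5124 -0.2373  0.0101] UV@47mm -0.0024338772362645354 -0.14049933268625175
seated 315 284 [198 193 189] depth xyz [ 0.515  -0.2096  0.0491] UV@47mm 0.00118416634149588 -0.1415721350067817
seated 316 284 [143 128 102] depth xyz [ 0.5151 -0.21    0.05  ] UV@47mm 0.0011856115369336553 -0.14264859319044335
seated 317 284 [120  93  45] depth xyz [ 0.515  -0.2088  0.053 ] UV@47mm 0.001187060935393598 -0.14372767660483868
seated 318 284 [114  89  47] depth xyz [ 0.515  -0.2094  0.0537] UV@47mm 0.001188514555693611 -0.14480939703826787
seated 319 285 [105  81  40] depth xyz [ 0.5159 -0.2099  0.0544] UV@47mm 0.0020994872006759894 -0.1458936951107461
seated 320 285 [105  80  39] depth xyz [ 0.5159 -0.2098  0.055
[... 1641 characters left out ...]
.14584257450136803
w_jig 280 320 [103  81  46] depth xyz [ 0.5144 -0.2089  0.0603] UV@47mm 0.0021432946909813884 -0.14714413172028204
w_jig 281 319 [94 86 78] depth xyz [ 0.5128 -0.2079  0.0641] UV@47mm 0.0010335847716899623 -0.14843682544364165
w_jig 282 316 [180 178 178] depth xyz [ 0.517  -0.2414  0.0102] UV@47mm -0.0023729590228367767 -0.1497090474979652
w_jig 283 322 [134 130 132] depth xyz [ 0.5149 -0.2053  0.0723] UV@47mm 0.004550723338719547 -0.15109059785952875
w_jig 284 323 [134 132 132] depth xyz [ 0.5156 -0.2047  0.0752] UV@47mm 0.00574036648452252 -0.15241630264444317
w_jig 285 316 [151 149 149] depth xyz [ 0.5082 -0.2056  0.0761] UV@47mm -0.00227799485062806 -0.1536488616053898
```

Run:
```python
from ref import *
np.set_printoptions(precision=4,suppress=True)
th=.0484;e=np.array([np.cos(th),np.sin(th)]);n=np.array([-e[1],e[0]]);c0=np.array([.5071,-.0698])
h=c0+.094*n+.001*e+.0002*n
robot.line_to([*h,.12],vel=.25); robot.line_to([*h,.064],vel=.12); robot.close_gripper()
o=robot.get_obs(); print(o["time"],o["grip_width"],o["finger_force"],o["force"],o["ee_pos"]); s=o["ee_pos"][:2]@n
g=h-.0865*n
robot.line_to([*g,.064],vel=.06); robot.wait(.4); o=robot.get_obs(); print(o["force"],"travel",s-o["ee_pos"][:2]@n)
err=(s-o["ee_pos"][:2]@n)-.0865
if abs(err)>.0003:
    g=g+err*n; robot.line_to([*g,.064],vel=.03); robot.wait(.3); o=robot.get_obs(); print("corr",o["force"],s-o["ee_pos"][:2]@n)
robot.open_gripper(); robot.line_to([*g,.15],vel=.15)
v=c0-.035*n+.001*e; robot.line_to([*(v+.05*n),.18],vel=.2); robot.wait(.4)
k=K("wrist"); im,d=optics.capture("wrist"); save("slid",im); np.save("slid",d); hsv=cv2.cvtColor(im,cv2.COLOR_RGB2HSV)
for z,q in ((.035,"pad"),(.047,"probe_tip"),(.063,"handle")):
    for r in models.pinpoint("wrist",q)[:2]:
        X=at_z("wrist",r["position"],z,k)[:2]-c0; print(q,round(r["p"],2),np.round(r["position"],1),"UV",X@e,X@n)
C=cloud(k,d);L=C[...,:2]-c0;U=L@e;V=L@n
m=(C[...,2]>.05)&(C[...,2]<.059)&(abs(U)<.006)&(V<-.12)&(V>-.16); print("probe pin cloud",m.sum(),np.median(V[m]),np.median(U[m]))
m=(abs(C[...,2]-.055)<.002)&(abs(U)<.012)&(V<-.05)&(V>-.13); print("sink V",np.percentile(V[m],[1,99]))
m=(abs(C[...,2]-.063)<.002)&(abs(U)<.012)&(V>-.02)&(V<.04); print("handle V",np.percentile(V[m],[1,99]))
print(robot.get_obs()["time"])
cv2.imwrite("pics/v4.png",cv2.resize(im[:,:,::-1][100:380,180:400],None,fx=2.1,fy=2.1,interpolation=2))
```

```text
22.5167 0.013363431081681759 29.9997185356915 [ 0.3136  0.2831 -1.2048] [0.5036 0.0243 0.064 ]
[ 4.6717 -0.2866 -6.2015] travel 0.08678048449844138
probe_tip 0.63 [287.6 357.5] UV 0.004270296700259882 -0.14009402440083837
handle 0.55 [284.7 217.1] UV 0.0011873043824105148 0.008110377192553768
probe pin cloud 26 -0.14004623404225963 0.0008124024557399257
sink V [-0.0959 -0.0646]
handle V [-0.0033  0.0176]
27.3
```

View pics/v4.png

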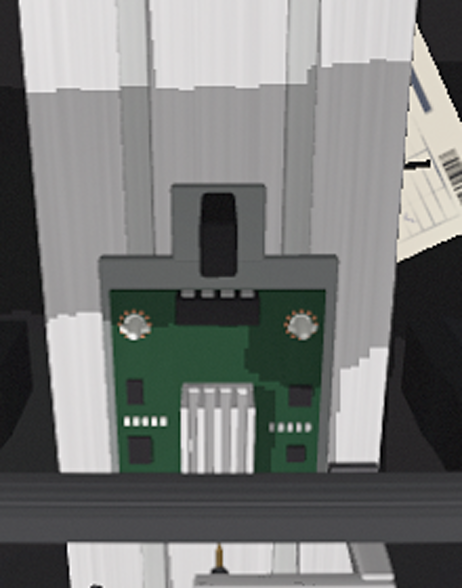

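Run:
```python
from ref import *
th=.0484;e=np.array([np.cos(th),np.sin(th)]);n=np.array([-e[1],e[0]]);c0=np.array([.5071,-.0698])
robot.line_to([*(c0-.07*n),.21],vel=.2); robot.wait(.4)
k=K("wrist"); im,d=optics.capture("wrist"); hsv=cv2.cvtColor(im,cv2.COLOR_RGB2HSV); X=plane(k,.035)[...,:2]-c0;U=X@e;V=X@n
m=(hsv[...,0]>3)&(hsv[...,0]<15)&(hsv[...,1]>90)&(abs(U)<.012)&(abs(V+.142)<.015); print("pad px",m.sum(),U[m].min(),U[m].max(),V[m].min(),V[m].max())
for z,q in ((.035,"pad"),(.047,"probe_tip")):
    for r in models.pinpoint("wrist",q)[:1]:
        P=at_z("wrist",r["position"],z,k)[:2]-c0; print(q,round(r["p"],2),r["position"],P@e,P@n)
C=cloud(k,d);L=C[...,:2]-c0;u=L@e;v=L@n
for su in (-1,1):
  for sv in (-1,1):
    s=(hsv[...,1]>80)&(hsv[...,0]>45)&(hsv[...,0]<90)&(abs(C[...,2]-.037)<.008)&(u*su>.028)&((v+.0868)*sv>.035); print("corner z",np.median(C[s][:,2]),s.sum())
print(robot.get_obs()["time"])
cv2.imwrite("pics/v5.png",cv2.resize(im[:,:,::-1][130:330,200:380],None,fx=3,fy=3,interpolation=2))
```

```text
pad px 81 -0.004644221795738596 0.00526803658421885 -0.14701818621395088 -0.13709750311238164
pad 0.65 [458.3, 248.0] 0.17256531491818294 -0.12976455390284922
probe_tip 0.65 [286.9, 260.2] 0.003022858636098857 -0.1365813358459088
corner z 0.03551098311627482 396
corner z 0.03546440574338169 421
corner z 0.03544210028877037 405
corner z 0.03547841835604791 447
28.45
```

View pics/v5.png

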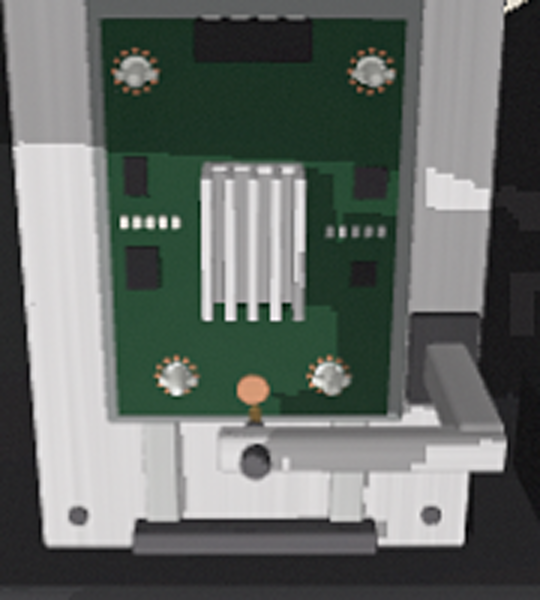

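Run:
```python
from h import *
th=.0484;e=np.array([np.cos(th),np.sin(th)]);n=np.array([-e[1],e[0]]);c0=np.array([.5071,-.0698])
k=K("wrist")
for r in (262,263,264,265):
    P=at_z("wrist",(284.5,r),.047,k)[:2]-c0; print(r,P@e,P@n)
a=cv2.imread("pics/v5.png"); print(a[380:430:3,254,::-1].tolist())
```

```text
262 0.0007340634679308339 -0.13905016709067283
263 0.00073614185161492 -0.14011503046611945
264 0.0007382257873859984 -0.14118222917208195
265 0.0007403152978980189 -0.14225177294114397
[[225, 160, 124], [210, 152, 117], [212, 153, 118], [214, 154, 118], [213, 153, 118], [215, 154, 119], [219, 157, 122], [203, 147, 114], [150, 116, 81], [118, 98, 56], [131, 104, 60], [117, 91, 51], [118, 92, 51], [98, 78, 45], [67, 60, 53], [86, 86, 92], [130, 128, 128]]
```

```bash
python3 -c "
from plant import hand_in
print(hand_in())"
```

```text
the job is handed in; nothing more can be done
None
```

The board is seated level on all four posts, the copper pad measures within about 1 mm of being right under the probe tip, the gripper has let go, and the job was handed in at about 28 s. I didn't re-image the cup, label roll and marker at the end, but nothing was moved near them.

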